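Lay out the sole patterns on their blocks

TASK

The four sole patterns are stacked on the clog maker's bench. Take the stack apart and lay each pattern on the wooden block cut for its size, the smallest pattern on the smallest block and so on up to the largest, ready to be drawn round: flat, centred with the same narrow border all round, straight along the block, with its toe at the block's end with the sawn-off corners.

Things in the scene. Friction and masses are not known exactly. Their poses are not given: they have to be found in the camera images.
- pattern_1: smallest sole pattern: flat sole shape, brown plywood, dark edges, 130 long, 15 thick, 51 wide at the ball, 43 at the heel; waist sides parallel, 40 apart, for 18 along (grip there). Origin: underside, below the dark hanging hole on the centre line, 16 from heel end; x to the toe, z up; middle of the waist at x = 40. Stacked on pattern_2, waists within 6 mm, turned up to 5 degrees, uppermost.
- pattern_2: second smallest sole pattern: flat sole shape, brown plywood, dark edges, 152 long, 15 thick, 58 wide at the ball, 47 at the heel; waist sides parallel, 44 apart, for 21 along (grip there). Origin: underside, below the dark hanging hole on the centre line, 18 from heel end; x to the toe, z up; middle of the waist at x = 47. Stacked on pattern_3, waists within 6 mm, turned up to 5 degrees.
- pattern_3: second largest sole pattern: flat sole shape, brown plywood, dark edges, 174 long, 15 thick, 65 wide at the ball, 52 at the heel; waist sides parallel, 48 apart, for 24 along (grip there). Origin: underside, below the dark hanging hole on the centre line, 21 from heel end; x to the toe, z up; middle of the waist at x = 54. Stacked on pattern_4, waists within 6 mm, turned up to 5 degrees.
- pattern_4: largest sole pattern: flat sole shape, brown plywood, dark edges, 196 long, 15 thick, 72 wide at the ball, 57 at the heel; waist sides parallel, 52 apart, for 27 along (grip there). Origin: underside, below the dark hanging hole on the centre line, 24 from heel end; x to the toe, z up; middle of the waist at x = 61. Bottom of the stack, on the bench.
- block_1: smallest sole block, for pattern_1: loose pale wood, 154 long, 75 wide, 45 high, about 291 g; top 12 larger all round than its pattern; toe end has both corners sawn off (24 lengthwise, 20 across), heel end square. Origin: underside, centre line, 28 from heel end; x to the toe end, z up. A pattern laid right has its origin 45 straight above this.
- block_2: second smallest sole block, for pattern_2: loose pale wood, 176 long, 82 wide, 45 high, about 364 g; top 12 larger all round than its pattern; toe end has both corners sawn off (24 lengthwise, 20 across), heel end square. Origin: underside, centre line, 30 from heel end; x to the toe end, z up. A pattern laid right has its origin 45 straight above this.
- block_3: second largest sole block, for pattern_3: loose pale wood, 198 long, 89 wide, 45 high, about 444 g; top 12 larger all round than its pattern; toe end has both corners sawn off (24 lengthwise, 20 across), heel end square. Origin: underside, centre line, 33 from heel end; x to the toe end, z up. A pattern laid right has its origin 45 straight above this.
- block_4: largest sole block, for pattern_4: loose pale wood, 220 long, 96 wide, 45 high, about 532 g; top 12 larger all round than its pattern; toe end has both corners sawn off (24 lengthwise, 20 across), heel end square. Origin: underside, centre line, 36 from heel end; x to the toe end, z up. A pattern laid right has its origin 45 straight above this.
Not all that is in view belongs to the job. Leave any pink look-alike of the pattern_2 alone.

How it is judged:
By the outcome, as a careful person would: the job done as asked, in the order asked, and still so for the second after the job is handed in, with the robot touching nothing.
It also fails if it takes over 120 s, if anything falls off the work surface, if the arm or the gripper's body presses on something with over 40 N, if the wrist force passes 120 N, or if a joint passes its speed limit or range.

ROBOT

A 6-joint arm with a two-finger parallel gripper is mounted at the origin on the work surface. World frame = base frame: x ahead of the robot, y to its left, z up, the work surface at z = 0. Lengths are in mm, angles in rad, forces in N, time in s.
With the tool pointing down it reaches from about 300 to 875 mm from the base axis. Payload 4.2 kg.
Tool frame: the origin (TCP) lies at the very end of the fingers, on their centre line; the grasp point (between the pads) lies 19 mm behind it; x points along the fingers, z is the direction in which the jaws open and shut, and the axes are right-handed (so a half turn about x gives the same grasp; the last joint's range is limited). The gripper opens to 85 mm and grips with 20 to 120 N. Pads are 22 mm wide; open, the fingers measure 114 mm over their backs; the gripper's body (76 mm by 85 mm) begins 54 mm behind the grasp point. The pads swing forward as they close: fully open they stand 13 mm farther back than shut.
Start: joints at [-1.304, 0.32, 1.565, -0, 1.257, -0.02], TCP at [162.662, -551.53, 208.538] pointing down, gripper open.
Joint ranges: [-3.11, 3.11], [-0.84, 2.01], [0.21, 2.61], [-1.34, 4.49], [0.05, 2.63], [-2.56, 2.56]. Speed limits (rad/s): [2.57, 2.57, 3.14, 3.14, 3.14, 3.14].

INTERFACE

Orientations are given as a unit quaternion [x, y, z, w].
In Python, from cell import bot gives the robot as it stands.
- The arm moves only by the tool drive_tool, never from a script. Its argument "moves" is a list of rows, each a list of 7 numbers: the turn, a rotation vector about the world's x, y, z in degrees, then the shift along the world's x, y, z in m, then the closure, from -1 (fully open) to 1 (shut). In form: [[wx, wy, wz, tx, ty, tz, grip], ...]. A call has 1 to 10 rows; each row shifts and turns the commanded pose from where the row before left it; what a row does not reach is not made up. A row lasts 1/10 s, in which the tool goes at most 50 mm and 8.59 degrees, less where a joint would pass 70% of its speed; a pose out of reach is approached as far as the arm can. A call is refused whole if a number of a shift passes 0.05 or a number of a turn 8.59, either way. A call with a gripper value outside its range is refused whole. The fingers move at their own pace and stop on an object; the grip force is fixed at half the most. Time passes only in rows, so rows that do not move let the fingers close. It gives the time, the measured TCP pose, the force and the opening at its end, in the units of the state.
- bot.read_state(): the state, without advancing time (a new reading comes with each control period).
- bot.grab_frame(name): name is "side" or "top" or "wrist"; returns the picture (420x560x3 uint8, red, green, blue); there is no depth.
- bot.calibration(name): a dict with "fx", "fy", "cx", "cy" (pixels), "k1" (the pictures are not rectified: a ray, as slopes to the right and down, at radius r is drawn at 1 + k1 r^2 times it, then the intrinsics apply), "xyz" and "orientation" of the camera in the world. Camera axes: x right, y up, looking along -z (the intrinsics and any distortion apply to the point x, -y, -z); pixel columns grow to the right and rows downward; lengths in mm; the calibration is good to about 2 mm. A picture is of the moment at which its call begins: read the wrist's pose just before it. calibration takes no time and is no camera call; for the wrist camera it gives the pose at the moment of the call.
- bot.close_job(): hands the job in, once; it reports no verdict.
Trained networks look in the newest picture that a camera, given by its name, has taken for a name from the list of things; names that differ only in an ending like _2 or _b are one class to them, and where a whole thing is asked for, a point or a joint stands for the part that bears it (a point fixed in the world has none). Each returns a list of dicts, best first, with "conf" (0 to 1); they miss things now and then, are a little off and sometimes report something else, mostly with a low value. They report only what shows in the picture. A call takes as long as a camera call. They do not tell look-alikes from the thing itself.
- bot.silhouettes(target, camera): "mask" (420x560 bool, what is visible of it) and "location" ([column, row] in pixels, amid what is visible of it).
The state is a dict: "time_s": time; "joint_pos": joint angles; "joint_vel": joint speeds; "joint_torque": joint torques, N m; "ee_pos": TCP position; "ee_rot": TCP orientation; "contact_force": force on the tool from outside, world axes, zero at the start; "wrist_torque": the same for the moment, N m; "gripper_width": finger opening in mm.
Only numpy, scipy, OpenCV 4.12 (cv2) and the standard library are available. Lean on these libraries where they do the work, as an engineer would, in place of code of your own. Each camera call takes 0.05 s, during which the arm holds its last target. There are 200 camera calls.

## Working session

There is one attempt and no reset: what is moved stays moved. The work goes in short steps, Python scripts to look and compute and a tool call to move; the robot and the scene stay as the last step left them, time stands still between calls to the robot, and variables do not carry over. Pictures are saved under pics/ and viewed, about 12 in all and at most 16, crops included, and the job is handed in when it is done.

Besides the shell and the picture viewer there is one more tool, called after "Request:" by a JSON object that holds its "method" and its "body", one argument or row to a line. drive_tool: Moves the arm, as the interface text tells. Its arguments: {"type":"object","properties":{"moves":{"type":"array","items":{"type":"array","items":{"type":"number"}}}},"required":["moves"]}

```bash
mkdir -p pics; ls; python3 - <<'E'
from cell import bot
import cv2,numpy as np
for n in ["top","side"]:
    im=bot.grab_frame(n); cv2.imwrite(f"pics/{n}0.png",im[:,:,::-1]); c=bot.calibration(n); print(n,c)
    for t in ["pattern_1","block_1"]:
        for d in bot.silhouettes(t,n): print(t,round(d["conf"],2),np.round(d["location"]),d["mask"].sum())
print(bot.calibration("wrist")); print(bot.read_state())
E
```

```text
pics
top {'fx': 394.4909194571982, 'fy': 394.4909194571982, 'cx': 274.42458804980924, 'cy': 210.19771583063851, 'k1': 0.009911359289018847, 'xyz': array([267.03928613,  18.5365671 , 885.75308662]), 'orientation': array([-0.07863793,  0.09101472,  0.73082753, -0.67188059])}
pattern_1 0.91 [346. 241.] 1446
pattern_1 0.82 [344. 147.] 387
pattern_1 0.81 [345. 168.] 277
pattern_1 0.64 [351. 180.] 178
pattern_1 0.58 [357. 144.] 1099
block_1 0.95 [272. 191.] 2805
block_1 0.74 [196. 169.] 3604
block_1 0.63 [427. 188.] 2620
side {'fx': 522.6367744424825, 'fy': 522.6367744424825, 'cx': 281.6163952707113, 'cy': 209.58180325402512, 'k1': -0.16832954988249982, 'xyz': array([322.41752792, 914.48764044, 835.22078961]), 'orientation': array([-0.02161097,  0.42669885,  0.90171465, -0.06611924])}
pattern_1 0.96 [228. 162.] 690
pattern_1 0.81 [302. 193.] 738
pattern_1 0.75 [230. 178.] 394
pattern_1 0.58 [230. 175.] 411
pattern_1 0.55 [227. 173.] 454
block_1 0.9 [280. 146.] 1356
block_1 0.9 [241. 221.] 2739
block_1 0.79 [197. 274.] 3977
block_1 0.74 [201. 359.] 6567
{'fx': 352.14281460481607, 'fy': 352.
[... 244 characters left out ...]
0.3, 'joint_pos': array([-1.30399290e+00,  3.19854514e-01,  1.56490287e+00,  1.12361672e-05,
        1.25741430e+00, -2.00138942e-02]), 'joint_vel': array([ 6.21026449e-04, -3.03818448e-03, -2.95091622e-03,  6.34625872e-04,
        2.90954087e-04, -4.89116442e-05]), 'joint_torque': array([-1.83427992e-04, -4.14995885e+01, -2.34008610e+01, -4.57196862e-06,
        4.22466779e-03,  1.28824642e-06]), 'ee_pos': array([ 162.61981141, -551.34772864,  208.23501143]), 'ee_rot': array([ 0.42353828,  0.56648449, -0.42328063,  0.56616619]), 'contact_force': array([ 0.5633822 ,  0.39056793, -0.00823102]), 'wrist_torque': array([ 0.00528018, -0.00369468, -0.03854323]), 'gripper_width': 85.51361788178464}
```

View pics/top0.png

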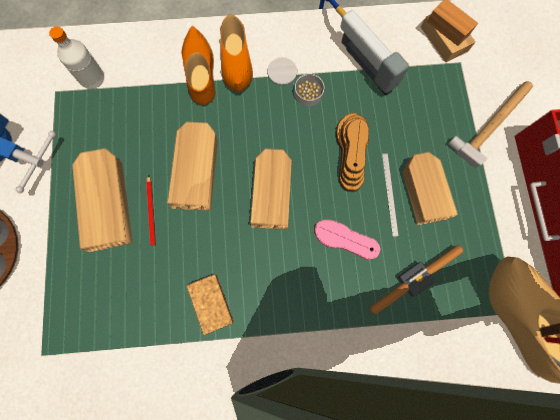

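View pics/side0.png

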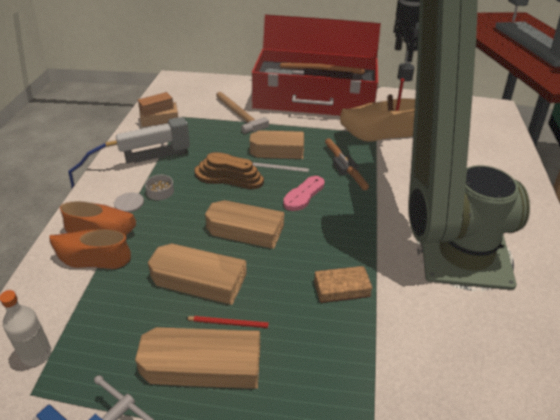

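```bash
cat > h.py <<'E'
from cell import bot
import cv2,numpy as np
from scipy.spatial.transform import Rotation as R
from scipy.optimize import minimize
BL={1:(154,75,28),2:(176,82,30),3:(198,89,33),4:(220,96,36)}
PA={1:(130,51,43,16,40),2:(152,58,47,18,44),3:(174,65,52,21,48),4:(196,72,57,24,52)}
def proj(c,P):
    p=R.from_quat(c["orientation"]).inv().apply(np.atleast_2d(P)-c["xyz"])
    s=np.c_[p[:,0],-p[:,1]]/-p[:,2:3]; s*=1+c["k1"]*(s**2).sum(1,keepdims=True)
    return s*[c["fx"],c["fy"]]+[c["cx"],c["cy"]]
def ray(c,uv):
    d=(np.atleast_2d(uv)-[c["cx"],c["cy"]])/[c["fx"],c["fy"]]; s=d.copy()
    for _ in range(8): s=d/(1+c["k1"]*(s**2).sum(1,keepdims=True))
    return R.from_quat(c["orientation"]).apply(np.c_[s[:,0],-s[:,1],-np.ones(len(s))])
def plane(c,uv,z):
    r=ray(c,uv); return c["xyz"]+r*((z-c["xyz"][2])/r[:,2:3])
def bpoly(n):
    L,W,o=BL[n]; w=W/2
    return np.array([[-o,-w],[L-o-24,-w],[L-o,-w+20],[L-o,w-20],[L-o-24,w],[-o,w]])
def place(q,pose):
    x,y,a=pose; c,s=np.cos(a),np.sin(a); return q@np.array([[c,s],[-s,c]])+[x,y]
def prism(n,pose,h=45):
    q=place(bpoly(n),pose); return np.r_[np.c_[q,0*q[:,0]],np.c_[q,0*q[:,0]+h]]
def fitblock(n,p0,views,height=False):
    # views: list of (calib, mask)
    def draw(c,P):
        m=np.zeros((420,560),np.uint8); hull=cv2.convexHull(proj(c,P).astype(np.float32))
        cv2.fillConvexPoly(m,np.round(hull*16).astype(np.int32),255,cv2.LINE_AA,4); return m/255.
    def cost(v):
        t=0
        for c,m in views:
            d=draw(c,prism(n,(v[0],v[1],v[2]/100),v[3] if height else 45)); t+=np.abs(d-m).sum()/m.sum()
        return t
    v=np.array([p0[0],p0[1],p0[2]*100]+([45] if height else []))
    sx=np.vstack([v]+[v+e for e in np.diag([8,8,8,8][:len(v)])])
    r=minimize(cost,v,method="Nelder-Mead",options=dict(initial_simplex=sx,xatol=.05,fatol=1e-4))
    return r.x,r.fun/len(views)
E
python3 - <<'E'
from h import *
S={}
for cam in ["top","side"]:
    bot.grab_frame(cam); c=bot.calibration(cam)
    S[cam]=[(c,d["mask"],plane(c,[d["location"]],40)[0][:2]) for d in bot.silhouettes("block_4",cam) if d["conf"]>.3]
    print(cam,[np.round(s[2]) for s in S[cam]])
c=bot.calibration("top")
for n,uv in {4:(100,190),3:(192,160),2:(272,185),1:(430,185)}.items():
    q=plane(c,[uv],45)[0][:2]
    for cams in (["top"],["side"],["top","side"]):
        V=[(s[0],s[1]) for k in cams for s in S[k] if np.hypot(*(s[2]-q))<60]
        if not V: continue
        h=len(cams)==2
        x,f=fitblock(n,(q[0]-40,q[1],0),V,h); print(n,cams,len(V),np.round(x,1),round(f,3))
# stack top: hole and toe
print(plane(c,[(355,164),(353,114),(352,190)],60))
E
```

```text
top [array([518.,  -1.]), array([ 498., -353.]), array([532., 377.]), array([584., 167.])]
side [array([531., 398.]), array([522.,  16.]), array([ 493., -329.]), array([590., 194.]), array([ 609., -228.])]
4 ['top'] 1 [463.8 372.   12.4] 0.051
4 ['side'] 1 [463.7 371.9  11.7] 0.05
4 ['top', 'side'] 2 [463.9 372.3  12.2  41.5] 0.04
3 ['top'] 1 [534.6 179.1 -13.4] 0.065
3 ['side'] 1 [534.8 178.6 -15.3] 0.066
3 ['top', 'side'] 2 [535.1 178.7 -14.3  40.6] 0.051
2 ['top'] 1 [471.6   5.1 -15.3] 0.067
2 ['side'] 1 [470.9   2.4 -13.5] 0.052
2 ['top', 'side'] 2 [471.7   3.5 -14.5  41.5] 0.054
1 ['top'] 1 [ 453.5 -363.1   10.4] 0.057
1 ['side'] 1 [ 453.  -368.6   10.6] 0.068
1 ['top', 'side'] 2 [ 454.  -365.5   11.    42.3] 0.066
[[ 559.24036694 -192.09924901   60.        ]
 [ 680.28161538 -203.66195832   60.        ]
 [ 500.00351601 -177.54209649   60.        ]]
```

```bash
python3 - <<'E'
from h import *
s=bot.read_state(); T=R.from_quat(s["ee_rot"]); print(np.round(T.as_matrix(),3))
c=bot.calibration("wrist"); print(T.inv().apply(c["xyz"]-s["ee_pos"])); print((T.inv()*R.from_quat(c["orientation"])).as_matrix().round(3))
E
```

```text
[[-0.     0.959  0.283]
 [-0.     0.283 -0.959]
 [-1.    -0.     0.   ]]
[-165.85475859   81.30285929    0.68899973]
[[ 0.     0.316 -0.949]
 [-0.     0.949  0.316]
 [ 1.     0.     0.   ]]
```

Request:
{"method": "drive_tool", "body": {
  "moves": [
    [0,0,-1.6,0.031,0.025,0,-1],
    [0,0,-1.6,0.031,0.025,0,-1],
    [0,0,-1.6,0.031,0.025,0,-1],
    [0,0,-1.6,0.031,0.025,0,-1],
    [0,0,-1.6,0.031,0.025,0,-1],
    [0,0,-1.6,0.031,0.025,0,-1],
    [0,0,-1.6,0.031,0.025,0,-1],
    [0,0,-1.6,0.031,0.025,0,-1],
    [0,0,-1.6,0.031,0.025,0,-1],
    [0,0,-1.6,0.031,0.025,0,-1]
  ]
}}

```text
time_s: 1.5
ee_pos: [473.8, -300.4, 208.7]
ee_rot: [0.498, 0.501, -0.498, 0.502]
contact_force: [0.1, -0.4, 0.6]
gripper_width: 85.3
```

Request:
{"method": "drive_tool", "body": {
  "moves": [
    [0,0,-1.5,0.032,0.027,-0.01,-1],
    [0,0,-1.5,0.032,0.026,-0.01,-1],
    [0,0,-1.5,0.032,0.026,-0.01,-1],
    [0,0,-1.5,0.031,0.026,-0.01,-1],
    [0,0,0,0,0,0,-1],
    [0,0,0,0,0,0,-1]
  ]
}}

```text
time_s: 2.1
ee_pos: [599.7, -196.0, 167.9]
ee_rot: [-0.523, -0.476, 0.524, -0.475]
contact_force: [-0.8, 0.1, -0.5]
gripper_width: 85.4
```

```bash
python3 - <<'E'
from h import *
print(np.round(bot.read_state()["ee_pos"],1))
c=bot.calibration("wrist"); im=bot.grab_frame("wrist"); np.save("w1.npy",im)
cv2.imwrite("pics/w1.png",im[:,:,::-1])
for d in bot.silhouettes("pattern_1","wrist"): print(round(d["conf"],2),np.round(d["location"]),d["mask"].sum())
print(c["xyz"],c["orientation"])
E
```

```text
[ 599.7 -196.   167.9]
0.91 [302.  94.] 1583
0.8 [286. 182.] 8011
0.73 [265. 125.] 1653
0.58 [254. 361.] 5703
0.56 [264.  84.] 1738
[ 681.06658278 -204.23313355  333.66585018] [ 0.10829913 -0.11891472  0.73041593 -0.66379451]
```

View pics/w1.png

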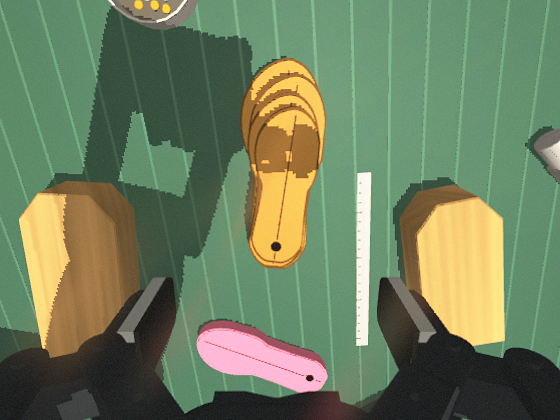

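```bash
cat >> h.py <<'E'
def hole(im,mask):
    g=im.max(2); k=cv2.morphologyEx(mask.astype(np.uint8),cv2.MORPH_CLOSE,np.ones((9,9)))
    n,l,st,ce=cv2.connectedComponentsWithStats(((g<60)&(k>0)).astype(np.uint8))
    return [(st[i,4],np.round(ce[i],1)) for i in range(1,n) if 15<st[i,4]<400]
def pattern(c,im,mask,n,z,yaw0):
    """rectify mask on plane z, report hole pose, axis yaw from edge midpoints"""
    L,B,H,o,w=PA[n]; hs=hole(im,mask); print("holes",hs)
    if not hs: return
    h=plane(c,[max(hs,key=lambda t:t[0])[1]],z)[0][:2]; yaw=yaw0
    cs=cv2.findContours(mask.astype(np.uint8),cv2.RETR_EXTERNAL,cv2.CHAIN_APPROX_NONE)[0]
    q=plane(c,max(cs,key=len)[:,0,:].astype(float),z)[:,:2]
    xs=np.arange(-6,L-o-8,4.)
    for _ in range(3):
        p=(q-h)@np.array([[np.cos(yaw),-np.sin(yaw)],[np.sin(yaw),np.cos(yaw)]])
        mid=[];wid=[]
        for x in xs:
            s=p[np.abs(p[:,0]-x)<2.5]; a=s[s[:,1]>0,1]; b=s[s[:,1]<0,1]
            mid.append((a.mean()+b.mean())/2 if len(a) and len(b) else np.nan); wid.append(a.mean()-b.mean() if len(a) and len(b) else np.nan)
        mid=np.array(mid); ok=~np.isnan(mid); k,b0=np.polyfit(xs[ok],mid[ok],1); yaw+=np.arctan(k)
    print("hole",h.round(1),"yaw deg",np.degrees(yaw).round(2),"offset at hole",b0.round(1),"ends",p[:,0].min().round(1),p[:,0].max().round(1),"expect",-o,L-o)
    print("mid",mid.round(1)); print("wid",np.round(wid,0))
    return h,yaw
E
python3 - <<'E'
from h import *
im=np.load("w1.npy"); c=bot.calibration("wrist")
ds=[d for d in bot.silhouettes("pattern_1","wrist")]
d=min(ds,key=lambda d:np.hypot(*(np.array(d["location"])-[286,182])))
pattern(c,im,d["mask"],1,60,-.1)
t,s=bot.calibration("top"),bot.calibration("side")
E
```

```text
holes [(np.int32(55), array([275.5, 246.2]))]
hole [ 556.6 -193.2] yaw deg -11.87 offset at hole -0.9 ends -14.8 115.6 expect -16 114
mid [-0.6 -0.6 -0.3 -0.4 -0.6 -0.7 -0.9 -0.9 -1.1 -1.1 -1.3 -1.2 -1.4 -1.6
 -1.7 -1.9 -2.  -1.8 -1.4 -1.  -0.7 -0.3 -0.2 -0.4 -0.7 -0.7 -0.7 -0.8]
wid [33. 38. 41. 42. 42. 41. 41. 40. 40. 39. 39. 39. 39. 39. 39. 41. 43. 46.
 47. 49. 50. 50. 50. 49. 48. 46. 43. 39.]
```

Request:
{"method": "drive_tool", "body": {
  "moves": [
    [0,0,-3.3,-0.0015,-0.0035,-0.02,-1],
    [0,0,-3.3,-0.0018,-0.0031,-0.03,-1],
    [0,0,0,0,0,-0.035,-1],
    [0,0,0,0,0,-0.025,-1],
    [0,0,0,0,0,-0.011,-1],
    [0,0,0,0,0,0,-1]
  ]
}}

```text
time_s: 2.85
ee_pos: [595.1, -203.7, 46.7]
ee_rot: [-0.55, -0.445, 0.551, -0.443]
contact_force: [0.1, -0.1, 0.9]
gripper_width: 85.2
```

Request:
{"method": "drive_tool", "body": {
  "moves": [
    [0,0,0,0,0,0,1],
    [0,0,0,0,0,0,1],
    [0,0,0,0,0,0,1],
    [0,0,0,0,0,0,1],
    [0,0,0,0,0,0,1],
    [0,0,0,0,0,0,1],
    [0,0,0,0,0,0,1],
    [0,0,0,0,0,0,1]
  ]
}}

```text
time_s: 3.65
ee_pos: [596.4, -203.1, 47.5]
ee_rot: [-0.55, -0.444, 0.55, -0.444]
contact_force: [-1.1, 0.1, 0.7]
gripper_width: 0.3
```

```bash
python3 - <<'E'
from h import *
a=bot.grab_frame("wrist"); b=bot.grab_frame("side")
b=cv2.resize(b[120:240,160:340],None,fx=2.4,fy=2.4)
a=cv2.resize(a,(430,322)); o=np.zeros((322,430+b.shape[1],3),np.uint8); o[:,:430]=a; o[:b.shape[0],430:]=b
cv2.imwrite("pics/w2.png",o[:,:800,::-1])
E
```

```text
(no output)
```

View pics/w2.png

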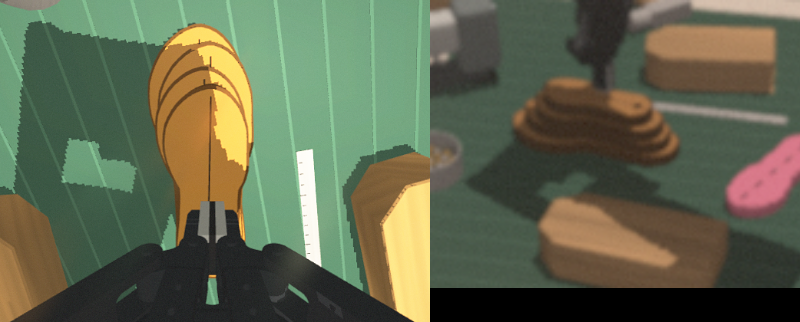

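Request:
{"method": "drive_tool", "body": {
  "moves": [
    [0,0,0,0,0,-0.002,1],
    [0,0,0,0,0,-0.001,1]
  ]
}}

```text
time_s: 3.95
ee_pos: [596.2, -203.1, 44.3]
ee_rot: [-0.55, -0.444, 0.55, -0.444]
contact_force: [-0.4, 0.4, -0.1]
gripper_width: -0.2
```

Request:
{"method": "drive_tool", "body": {
  "moves": [
    [0,0,0,0,0,-0.002,1],
    [0,0,0,0,0,-0.001,1]
  ]
}}

```text
time_s: 4.15
ee_pos: [596.2, -203.0, 41.2]
ee_rot: [-0.55, -0.444, 0.55, -0.444]
contact_force: [0.0, -0.5, -0.8]
gripper_width: -0.2
```

```bash
python3 - <<'E'
from h import *
a=bot.grab_frame("wrist"); b=bot.grab_frame("side"); t=bot.grab_frame("top")
a=cv2.resize(a[160:400,160:400],(400,400)); b=cv2.resize(b[130:210,190:270],(400,400),interpolation=cv2.INTER_CUBIC)
cv2.imwrite("pics/w3.png",np.hstack([a,b])[:,:,::-1])
s=bot.read_state(); print(proj(bot.calibration("side"),[s["ee_pos"],s["ee_pos"]+[0,0,19]]),proj(bot.calibration("wrist"),[s["ee_pos"],s["ee_pos"]+[0,0,19]]))
E
```

```text
[[232.31689951 166.23940451]
 [232.02795612 160.31342943]] [[275.21191612 257.96311586]
 [275.12305705 276.05480315]]
```

View pics/w3.png

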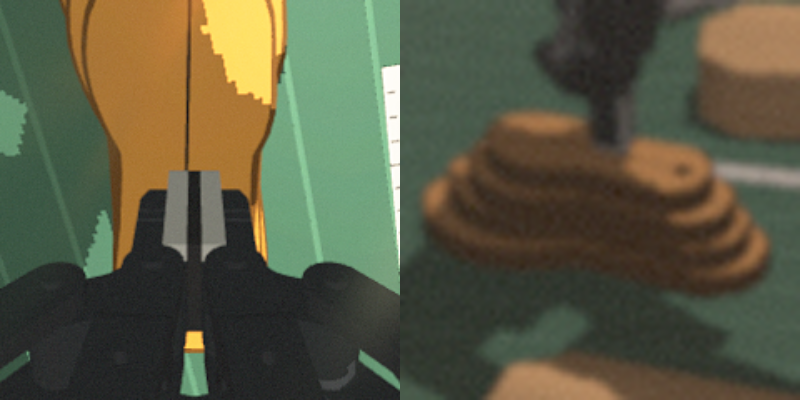

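Request:
{"method": "drive_tool", "body": {
  "moves": [
    [0,0,0,0,0,-0.002,1],
    [0,0,0,0,0,-0.001,1]
  ]
}}

```text
time_s: 4.5
ee_pos: [596.3, -203.1, 38.4]
ee_rot: [-0.55, -0.444, 0.55, -0.444]
contact_force: [-0.3, 0.1, -0.0]
gripper_width: 0.1
```

Request:
{"method": "drive_tool", "body": {
  "moves": [
    [0,0,0,0,0,-0.002,1],
    [0,0,0,0,0,-0.001,1]
  ]
}}

```text
time_s: 4.7
ee_pos: [596.5, -203.2, 37.3]
ee_rot: [0.55, 0.444, -0.55, 0.444]
contact_force: [-4.3, 1.4, 14.9]
gripper_width: -0.4
```

Request:
{"method": "drive_tool", "body": {
  "moves": [
    [0,0,0,0,0,0.03,-1],
    [0,0,0,0,0,0,-1],
    [0,0,0,0,0,0,-1],
    [0,0,0,0,0,0,-1],
    [0,0,0,0,0,-0.02,-1],
    [0,0,0,0,0,-0.015,-1],
    [0,0,0,0,0,-0.006,-1],
    [0,0,0,0,0,0,-1]
  ]
}}

```text
time_s: 5.5
ee_pos: [595.3, -202.7, 22.9]
ee_rot: [-0.55, -0.445, 0.551, -0.443]
contact_force: [0.1, -0.1, -0.4]
gripper_width: 85.6
```

Request:
{"method": "drive_tool", "body": {
  "moves": [
    [0,0,0,0,0,0,1],
    [0,0,0,0,0,0,1],
    [0,0,0,0,0,0,1],
    [0,0,0,0,0,0,1],
    [0,0,0,0,0,0,1],
    [0,0,0,0,0,0,1]
  ]
}}

```text
time_s: 6.1
ee_pos: [597.1, -203.4, 25.6]
ee_rot: [0.551, 0.444, -0.55, 0.445]
contact_force: [-0.7, 0.6, 6.3]
gripper_width: 38.0
```

Request:
{"method": "drive_tool", "body": {
  "moves": [
    [0,0,0,0,0,0.005,1],
    [0,0,0,0,0,0.02,1],
    [0,0,0,0,0,0.03,1],
    [0,0,0,0,0,0.04,1],
    [0,0,0,0,0,0.04,1],
    [0,0,0,0,0,0,1],
    [0,0,0,0,0,0,1]
  ]
}}

```text
time_s: 6.8
ee_pos: [596.3, -203.1, 160.2]
ee_rot: [0.55, 0.444, -0.55, 0.445]
contact_force: [-0.7, 0.6, -1.5]
gripper_width: 38.4
```

```bash
python3 - <<'E'
from h import *
s=bot.read_state();c=bot.calibration("wrist"); a=bot.grab_frame("wrist"); np.save("w4.npy",a)
b=bot.grab_frame("side"); b=cv2.resize(b[80:220,170:310],(380,380),interpolation=cv2.INTER_CUBIC)
o=np.zeros((420,800,3),np.uint8); o[:,:420]=a[:,70:490]; o[:380,420:]=b
cv2.imwrite("pics/w4.png",o[:,:,::-1])
T=R.from_quat(s["ee_rot"]); m=T.as_matrix(); print(s["ee_pos"],np.degrees(np.arctan2(m[1,1],m[0,1])),s["gripper_width"])
for d in bot.silhouettes("pattern_1","wrist"): print(round(d["conf"],2),np.round(d["location"]),d["mask"].sum())
E
```

```text
[ 596.33185101 -203.1330862   160.17540614] -12.167058951899977 38.423722898389144
0.95 [318. 372.] 841
0.93 [246.  79.] 1552
0.92 [278.  88.] 1576
0.89 [264. 107.] 1341
0.88 [274. 241.] 28062
```

View pics/w4.png

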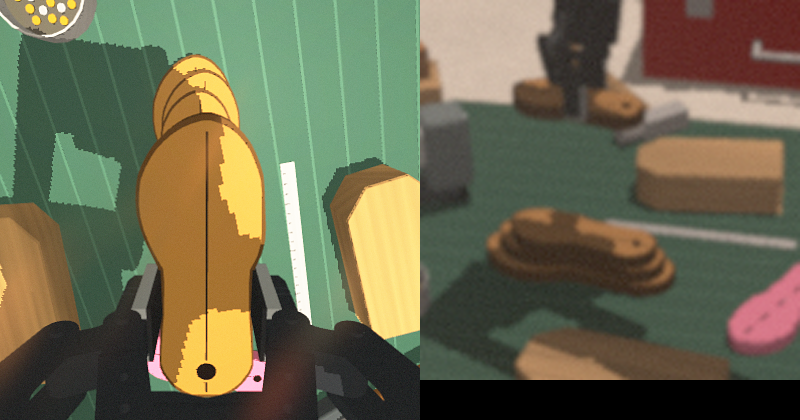

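```bash
cat >> h.py <<'E'
TC=dict(xyz=np.array([-165.85,81.30,0.69]))
def inhand(n,hole_uv,toe_uv):
    """hole in tool frame from wrist picture pixels; uses given hole-toe distance to get depth"""
    c=bot.calibration("wrist"); s=bot.read_state(); T=R.from_quat(s["ee_rot"])
    r=T.inv().apply(ray(c,[hole_uv,toe_uv])); o=T.inv().apply(c["xyz"]-s["ee_pos"])
    k=r/r[:,:1]; d=(PA[n][0]-PA[n][3])/np.hypot(*(k[1]-k[0])[1:]); h=o+k[0]*d; t=o+k[1]*d
    print("top face tool x",h[0].round(1),"hole y,z",h[1:].round(1),"toe",t[1:].round(1),"yaw err deg",np.degrees(np.arctan2(t[2]-h[2],t[1]-h[1])).round(2))
    return h
E
python3 - <<'E'
from h import *
im=np.load("w4.npy"); ds=bot.silhouettes("pattern_1","wrist")
d=max(ds,key=lambda d:d["mask"].sum()); hs=hole(im,d["mask"]); print(hs)
ys,xs=np.nonzero(d["mask"]); r=ys.min(); print(r,xs[ys==r].mean(), ys.max())
inhand(1,max(hs,key=lambda t:t[0])[1],(xs[ys<=r+2].mean(),r))
E
```

```text
[(np.int32(160), array([276. , 261.5])), (np.int32(218), array([275.8, 371.1]))]
112 275.0 396
top face tool x -36.3 hole y,z [-39.    0.3] toe [75.   0.4] yaw err deg 0.03
```

Request:
{"method": "drive_tool", "body": {
  "moves": [
    [0,0,3.7,-0.028,-0.013,0,1],
    [0,0,3.7,-0.028,-0.013,0,1],
    [0,0,3.7,-0.028,-0.013,0,1],
    [0,0,3.7,-0.028,-0.013,0,1],
    [0,0,3.6,-0.028,-0.013,0,1],
    [0,0,0,0,0,0,1],
    [0,0,0,0,0,0,1]
  ]
}}

```text
time_s: 7.7
ee_pos: [456.0, -268.1, 158.9]
ee_rot: [0.473, 0.526, -0.473, 0.526]
contact_force: [-0.5, -0.1, -0.5]
gripper_width: 38.1
```

```bash
cat >> h.py <<'E'
def wristblock(n,p0,name):
    s=bot.read_state();c=bot.calibration("wrist"); a=bot.grab_frame("wrist"); cv2.imwrite(f"pics/{name}.png",a[:,:,::-1])
    m=R.from_quat(s["ee_rot"]).as_matrix(); print("tcp",s["ee_pos"].round(1),"yaw",np.degrees(np.arctan2(m[1,1],m[0,1])).round(2),"w",s["gripper_width"].round(1))
    e=prism(n,p0).mean(0); best=None
    for d in bot.silhouettes(f"block_{n}","wrist"):
        dist=np.hypot(*(np.array(d["location"])-proj(c,[e])[0])); print(round(d["conf"],2),np.round(d["location"]),d["mask"].sum(),dist.round())
        if dist<60 and best is None: best=d
    if best is None: return
    x,f=fitblock(n,p0,[(c,best["mask"])]); print("fit",x[:2].round(1),"yaw deg",np.degrees(x[2]/100).round(2),"cost",round(f,3))
    x,f=fitblock(n,p0,[(c,best["mask"])],True); print("fit h",x.round(1),round(f,3))
    cv2.drawContours(a,cv2.findContours(best["mask"].astype(np.uint8),0,1)[0],-1,(255,0,0),1)
    hull=cv2.convexHull(proj(c,prism(n,(x[0],x[1],x[2]/100),45)).astype(np.float32)); cv2.polylines(a,[np.round(hull).astype(int)],True,(0,0,255),1)
    cv2.imwrite(f"pics/{name}.png",a[:,:,::-1])
E
python3 - <<'E'
from h import *
wristblock(1,(454,-365.5,.107),"b1")
E
```

```text
Traceback (most recent call last):
  File "h.py", line 70, in wristblock
    m=R.from_quat(s["ee_rot"]).as_matrix(); print("tcp",s["ee_pos"].round(1),"yaw",np.degrees(np.arctan2(m[1,1],m[0,1])).round(2),"w",s["gripper_width"].round(1))
                                                                                                                                      ^^^^^^^^^^^^^^^^^^^^^^^^
AttributeError: 'float' object has no attribute 'round'
```

View pics/b1.png

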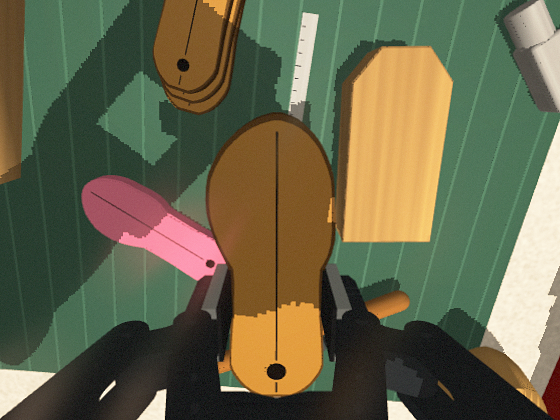

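The block stands clear of the held pattern (toe at top, corners around (380,46)–(430,46), heel edge at row 241).

```bash
sed -i 's/s\["gripper_width"\].round(1)/round(s["gripper_width"],1)/' h.py; python3 - <<'E'
from h import *
wristblock(1,(454,-365.5,.107),"b1b")
E
```

```text
tcp [ 456.7 -268.   159. ] yaw 6.18 w 38.3
0.73 [11. 88.] 4220 382.0
0.68 [389. 148.] 19319 21.0
fit [ 452.8 -363.4] yaw deg 6.16 cost 0.034
fit h [ 453.4 -364.8   11.    40.3] 0.014
```

Request:
{"method": "drive_tool", "body": {
  "moves": [
    [0,0,0,0.009,-0.023,0,1],
    [0,0,0,0.009,-0.023,0,1],
    [0,0,0,0.009,-0.023,0,1],
    [0,0,0,0.0086,-0.0229,0,1],
    [0,0,0,0,0,-0.03,1],
    [0,0,0,0,0,-0.04,1],
    [0,0,0,0,0,-0.03,1],
    [0,0,0,0,0,-0.02,1],
    [0,0,0,0,0,-0.009,1],
    [0,0,0,0,0,0,1]
  ]
}}

```text
time_s: 8.85
ee_pos: [492.0, -359.2, 29.1]
ee_rot: [0.472, 0.528, -0.472, 0.526]
contact_force: [-0.3, 0.5, 0.6]
gripper_width: 38.3
```

Request:
{"method": "drive_tool", "body": {
  "moves": [
    [0,0,0,0,0,-0.003,1],
    [0,0,0,0,0,0,1]
  ]
}}

```text
time_s: 9.05
ee_pos: [492.8, -360.4, 28.5]
ee_rot: [0.472, 0.526, -0.472, 0.527]
contact_force: [0.3, -0.3, 0.2]
gripper_width: 38.2
```

Request:
{"method": "drive_tool", "body": {
  "moves": [
    [0,0,0,0,0,-0.002,1],
    [0,0,0,0,0,0,1]
  ]
}}

```text
time_s: 9.25
ee_pos: [492.2, -360.2, 26.1]
ee_rot: [0.472, 0.526, -0.472, 0.527]
contact_force: [-0.2, 0.2, -2.1]
gripper_width: 38.0
```

Request:
{"method": "drive_tool", "body": {
  "moves": [
    [0,0,0,0,0,-0.002,1],
    [0,0,0,0,0,0,1]
  ]
}}

```text
time_s: 9.45
ee_pos: [492.3, -360.3, 25.6]
ee_rot: [0.472, 0.526, -0.472, 0.527]
contact_force: [-1.9, 1.1, 9.2]
gripper_width: 38.6
```

```bash
python3 - <<'E'
from h import *
s=bot.read_state();print(s["ee_pos"].round(1),s["contact_force"].round(1))
a=bot.grab_frame("wrist"); cv2.imwrite("pics/p1.png",a[:,:,::-1])
E
```

```text
[ 492.3 -360.3   25.6] [-1.9  1.1  9.2]
```

View pics/p1.png

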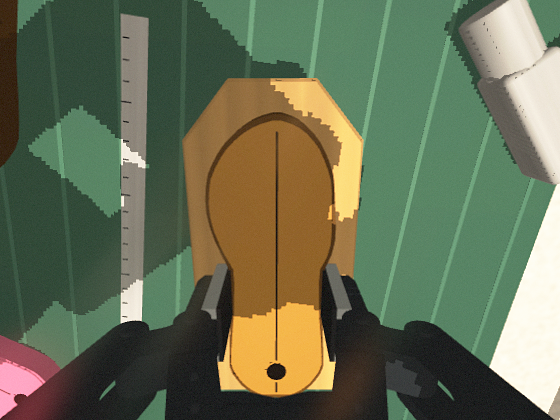

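Request:
{"method": "drive_tool", "body": {
  "moves": [
    [0,0,0,0,0,0.004,1],
    [0,0,0,-0.0009,0.0012,0,1],
    [0,0,0,0,0,-0.002,1],
    [0,0,0,0,0,-0.0015,1],
    [0,0,0,0,0,0,1],
    [0,0,0,0,0,0,-1],
    [0,0,0,0,0,0,-1],
    [0,0,0,0,0,0,-1],
    [0,0,0,0,0,0,-1],
    [0,0,0,0,0,0.02,-1]
  ]
}}

```text
time_s: 10.5
ee_pos: [489.2, -357.5, 41.4]
ee_rot: [0.472, 0.529, -0.472, 0.524]
contact_force: [0.3, -0.2, -0.4]
gripper_width: 85.3
```

Request:
{"method": "drive_tool", "body": {
  "moves": [
    [0,0,0,0,0,0.04,-1],
    [0,0,0,0,0,0.04,-1],
    [0,0,0,0,0,0.04,-1],
    [0,0,0,0,0,0,-1],
    [0,0,0,0,0,0,-1]
  ]
}}

```text
time_s: 11.0
ee_pos: [491.3, -359.0, 164.8]
ee_rot: [0.472, 0.526, -0.472, 0.527]
contact_force: [-0.4, 1.1, -0.2]
gripper_width: 85.5
```

```bash
cat >> h.py <<'E'
def wristpattern(n,z,p0,yaw0,tag,save=True):
    s=bot.read_state();c=bot.calibration("wrist"); a=bot.grab_frame("wrist")
    m=R.from_quat(s["ee_rot"]).as_matrix(); print("tcp",s["ee_pos"].round(1),"yaw",np.degrees(np.arctan2(m[1,1],m[0,1])).round(2))
    if save: cv2.imwrite(f"pics/{tag}.png",a[:,:,::-1])
    uv=proj(c,[[*p0,z]])[0]; ds=sorted(bot.silhouettes(f"pattern_{n}","wrist"),key=lambda d:np.hypot(*(np.array(d["location"])-uv)))
    for d in ds[:2]:
        print("cand",round(d["conf"],2),np.round(d["location"]),d["mask"].sum(),"at",np.round(uv))
        try: pattern(c,a,d["mask"],n,z,yaw0)
        except Exception as e: print(e)
E
python3 - <<'E'
from h import *
wristpattern(1,60,(493,-361),.107,"q1")
wristblock(1,(453.3,-364.5,.107),"q1b")
E
```

```text
tcp [ 491.3 -359.   164.8] yaw 6.23
cand 0.68 [275. 180.] 8321 at [278. 198.]
holes [(np.int32(62), array([275.5, 246.5]))]
hole [ 450.6 -363.7] yaw deg 7.6 offset at hole -1.0 ends -14.6 115.2 expect -16 114
mid [-0.5 -0.5 -0.6 -0.6 -0.7 -0.7 -0.8 -1.1 -1.  -1.1 -1.2 -1.5 -1.8 -1.9
 -1.7 -1.8 -2.1 -2.  -1.5 -1.  -0.8 -0.5  0.  -0.4 -0.6 -0.4 -0.6 -1.1]
wid [34. 39. 42. 42. 42. 41. 41. 40. 39. 39. 39. 39. 39. 39. 40. 41. 43. 46.
 48. 49. 51. 50. 50. 50. 49. 47. 43. 38.]
cand 0.61 [124. 104.] 1524 at [278. 198.]
holes []
tcp [ 490.3 -358.2  162.6] yaw 6.23 w 85.5
0.64 [302. 184.] 7354 37.0
fit [ 452.8 -364.5] yaw deg 6.68 cost 1.21
fit h [ 452.5 -364.2   11.1   40.4] 1.169
```

View pics/q1.png

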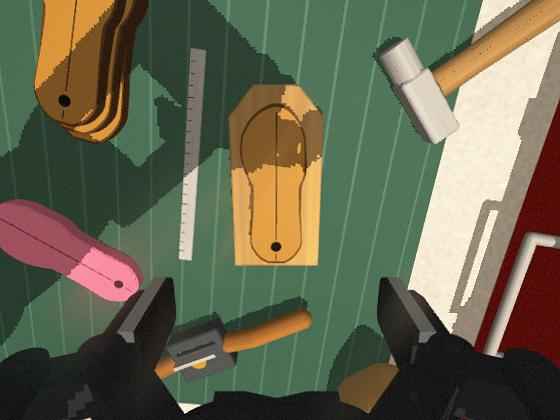

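Request:
{"method": "drive_tool", "body": {
  "moves": [
    [0,0,-2.9,0.022,0.032,0,-1],
    [0,0,-2.9,0.022,0.032,0,-1],
    [0,0,-2.9,0.022,0.032,0,-1],
    [0,0,-2.9,0.022,0.032,0,-1],
    [0,0,-2.9,0.022,0.032,-0.01,-1],
    [0,0,0,0,0,0,-1],
    [0,0,0,0,0,0,-1]
  ]
}}

```text
time_s: 11.9
ee_pos: [600.6, -198.1, 152.4]
ee_rot: [-0.533, -0.464, 0.535, -0.462]
contact_force: [0.1, -0.3, -0.4]
gripper_width: 85.0
```

```bash
python3 - <<'E'
from h import *
wristpattern(2,45,(600,-200),-.14,"s2")
E
```

```text
tcp [ 600.6 -198.1  152.4] yaw -8.13
cand 0.76 [279. 178.] 10630 at [278. 199.]
holes [(np.int32(53), array([274.6, 257.7]))]
hole [ 548.2 -189.8] yaw deg -10.1 offset at hole -0.9 ends -17.6 134.1 expect -18 134
mid [-0.4 -0.7 -0.4 -0.4 -0.5 -0.3 -0.5 -0.8 -0.9 -1.  -1.1 -1.2 -1.1 -1.3
 -1.2 -1.6 -1.8 -2.3 -2.6 -2.3 -2.1 -1.7 -1.2 -0.7  0.   0.4  0.4  0.2
 -0.1 -0.3 -0.6 -1.1 -1.9]
wid [39. 43. 45. 47. 47. 46. 46. 45. 44. 43. 43. 44. 44. 44. 44. 43. 44. 45.
 48. 51. 54. 56. 57. 58. 57. 57. 57. 56. 55. 53. 50. 45. 40.]
cand 0.66 [302.  97.] 2004 at [278. 199.]
holes []
```

View pics/s2.png

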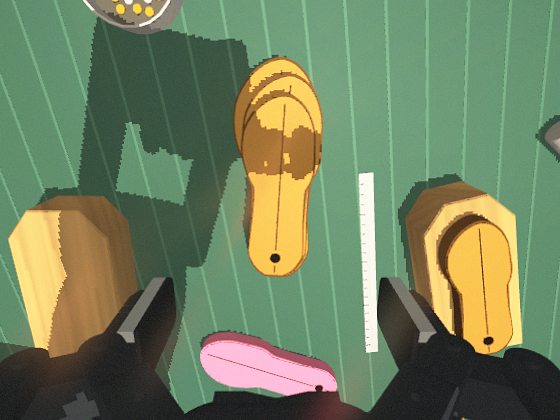

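Request:
{"method": "drive_tool", "body": {
  "moves": [
    [0,0,-3.2,-0.006,-0.001,-0.03,-1],
    [0,0,0,0,0,-0.04,-1],
    [0,0,0,0,0,-0.035,-1],
    [0,0,0,0,0,-0.025,-1],
    [0,0,0,0,0,-0.013,-1],
    [0,0,0,0,0,0,-1]
  ]
}}

```text
time_s: 12.6
ee_pos: [593.5, -200.5, 9.5]
ee_rot: [-0.547, -0.448, 0.548, -0.446]
contact_force: [1.0, 0.3, -0.0]
gripper_width: 85.7
```

Request:
{"method": "drive_tool", "body": {
  "moves": [
    [0,0,0,0,0,0,1],
    [0,0,0,0,0,0,1],
    [0,0,0,0,0,0,1],
    [0,0,0,0,0,0,1],
    [0,0,0,0,0,0,1],
    [0,0,0,0,0,0,1]
  ]
}}

```text
time_s: 13.2
ee_pos: [596.4, -200.3, 13.1]
ee_rot: [0.548, 0.446, -0.547, 0.449]
contact_force: [-1.1, -0.6, 5.6]
gripper_width: 42.1
```

Request:
{"method": "drive_tool", "body": {
  "moves": [
    [0,0,0,0,0,0.005,1],
    [0,0,0,0,0,0.02,1],
    [0,0,0,0,0,0.04,1],
    [0,0,0,0,0,0.04,1],
    [0,0,0,0,0,0.045,1],
    [0,0,0,0,0,0,1]
  ]
}}

```text
time_s: 13.8
ee_pos: [598.8, -201.1, 168.7]
ee_rot: [0.55, 0.443, -0.545, 0.452]
contact_force: [-0.1, -0.2, -1.1]
gripper_width: 42.4
```

Request:
{"method": "drive_tool", "body": {
  "moves": [
    [0,0,0.6,-0.025,0.017,0,1],
    [0,0,0.6,-0.025,0.017,0,1],
    [0,0,0.6,-0.025,0.017,0,1],
    [0,0,0.6,-0.025,0.017,0,1],
    [0,0,0.6,-0.024,0.015,0,1],
    [0,0,0,0,0,0,1],
    [0,0,0,0,0,0,1],
    [0,0,0,0,0,0,1]
  ]
}}

```text
time_s: 14.6
ee_pos: [471.8, -117.2, 161.1]
ee_rot: [0.536, 0.461, -0.535, 0.462]
contact_force: [-0.1, -0.3, -0.7]
gripper_width: 41.6
```

```bash
cat >> h.py <<'E'
def held(n):
    a=bot.grab_frame("wrist"); ds=bot.silhouettes(f"pattern_{n}","wrist")
    ds=[d for d in ds if d["mask"].sum()>15000]
    for d in ds:
        hs=[h for h in hole(a,d["mask"]) if h[1][1]>320]; ys,xs=np.nonzero(d["mask"]); r=ys.min(); print(round(d["conf"],2),hs,r,xs[ys<=r+2].mean())
        if hs: inhand(n,max(hs,key=lambda t:t[0])[1],(xs[ys<=r+2].mean(),r))
E
python3 - <<'E'
from h import *
wristblock(2,(471.7,3.5,-.145),"b2"); held(2)
E
```

```text
tcp [ 471.8 -117.2  161.1] yaw -8.47 w 41.6
0.74 [526. 122.] 10358 394.0
0.67 [124. 136.] 25136 20.0
fit [471.4   4.7] yaw deg -8.51 cost 0.034
fit h [472.    6.3 -14.9  40.8] 0.012
```

View pics/b2.png

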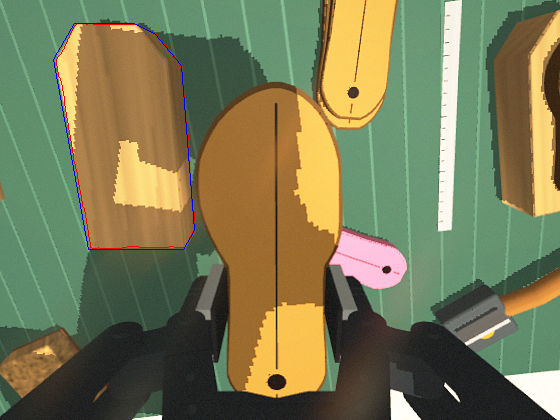

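```bash
python3 - <<'E'
from h import *
inhand(2,(277,381.7),(276,83.5)); held(2)
E
```

```text
top face tool x -31.8 hole y,z [-49.4   0.9] toe [84.6  0.5] yaw err deg -0.19
0.92 [(np.int32(204), array([276.3, 381.7]))] 82 275.71232876712327
top face tool x -32.3 hole y,z [-49.    0.6] toe [85.   0.4] yaw err deg -0.08
```

Request:
{"method": "drive_tool", "body": {
  "moves": [
    [0,0,0,0.01,0.023,0,1],
    [0,0,0,0.01,0.023,0,1],
    [0,0,0,0.01,0.023,0,1],
    [0,0,0,0.01,0.023,0,1],
    [0,0,0,0.0083,0.0232,-0.02,1],
    [0,0,0,0,0,-0.04,1],
    [0,0,0,0,0,-0.035,1],
    [0,0,0,0,0,-0.025,1],
    [0,0,0,0,0,-0.009,1],
    [0,0,0,0,0,0,1]
  ]
}}

```text
time_s: 15.9
ee_pos: [518.9, -1.7, 31.1]
ee_rot: [-0.535, -0.462, 0.536, -0.461]
contact_force: [-0.7, 0.8, 0.3]
gripper_width: 41.8
```

Request:
{"method": "drive_tool", "body": {
  "moves": [
    [0,0,0,0,0,-0.001,1],
    [0,0,0,0,0,0,1]
  ]
}}

```text
time_s: 16.1
ee_pos: [520.6, -1.7, 32.4]
ee_rot: [0.536, 0.461, -0.535, 0.462]
contact_force: [-0.2, 0.2, -1.0]
gripper_width: 42.3
```

```bash
sed -i 's/for c,m in views:/for c,m,*ok in views:/; s/t+=np.abs(d-m).sum()\/m.sum()/t+=(np.abs(d-m)*(ok[0] if ok else 1)).sum()\/m.sum()/' h.py; cat >> h.py <<'E'
def under(n,p0,tag,hz):
    """block seen round the held pattern; hz: hole in tool frame (y,z). reports pattern-hole minus block-origin in block axes"""
    s=bot.read_state(); c=bot.calibration("wrist"); a=bot.grab_frame("wrist"); cv2.imwrite(f"pics/{tag}.png",a[:,:,::-1])
    bm=[d["mask"] for d in bot.silhouettes(f"block_{n}","wrist") if abs(d["location"][0]-276)<70 and d["mask"].sum()>4000]
    pm=[d["mask"] for d in bot.silhouettes(f"pattern_{n}","wrist") if d["mask"].sum()>15000]
    T=R.from_quat(s["ee_rot"]); h=s["ee_pos"]+T.apply([-20,*hz]); m=T.as_matrix(); ty=np.arctan2(m[1,1],m[0,1])
    print("blocks",len(bm),"patterns",len(pm),"tcp",s["ee_pos"].round(1))
    if not bm: return
    ok=np.ones((420,560)); ok[255:]=0
    pmask=pm[0] if pm else np.zeros((420,560),bool)
    if pm: ok[cv2.dilate(pm[0].astype(np.uint8),np.ones((5,5)))>0]=0
    for b in bm:
        x,f=fitblock(n,p0,[(c,b|pmask,ok)]); yaw=x[2]/100; d=h[:2]-x[:2]
        print("block",x[:2].round(1),np.degrees(yaw).round(2),"cost",round(f,4),"| hole rel: along",round(d@[np.cos(yaw),np.sin(yaw)],1),"left",round(d@[-np.sin(yaw),np.cos(yaw)],1),"turn",np.degrees(ty-yaw).round(2))
E
python3 - <<'E'
from h import *
under(2,(471.4,4.7,-.148),"p2",(-49,.6))
E
```

```text
blocks 1 patterns 1 tcp [520.6  -1.7  32.4]
block [471.3   5.2] -8.47 cost 0.0076 | hole rel: along 0.8 left -0.2 turn -0.01
```

View pics/p2.png

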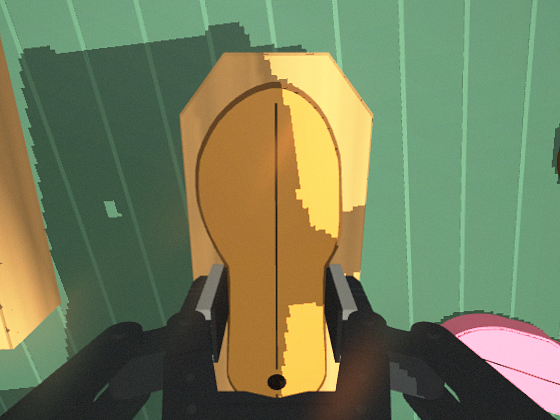

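Request:
{"method": "drive_tool", "body": {
  "moves": [
    [0,0,0,-0.0006,0.0001,-0.002,1],
    [0,0,0,0,0,-0.002,1],
    [0,0,0,0,0,0,1]
  ]
}}

```text
time_s: 16.55
ee_pos: [518.9, -1.5, 28.0]
ee_rot: [0.536, 0.462, -0.535, 0.462]
contact_force: [-2.6, -1.0, 7.3]
gripper_width: 41.9
```

Request:
{"method": "drive_tool", "body": {
  "moves": [
    [0,0,0,0,0,0,1],
    [0,0,0,0,0,0,-1],
    [0,0,0,0,0,0,-1],
    [0,0,0,0,0,0,-1],
    [0,0,0,0,0,0,-1],
    [0,0,0,0,0,0.02,-1],
    [0,0,0,0,0,0.04,-1],
    [0,0,0,0,0,0.04,-1],
    [0,0,0,0,0,0.03,-1],
    [0,0,0,0,0,0,-1]
  ]
}}

```text
time_s: 17.55
ee_pos: [521.8, -1.6, 161.5]
ee_rot: [0.538, 0.459, -0.533, 0.464]
contact_force: [0.0, -0.2, 0.1]
gripper_width: 85.5
```

```bash
cat >> h.py <<'E'
def laid(n,p0,tag):
    """after release: hole pixel on plane 60 vs block fit on the same picture"""
    s=bot.read_state(); c=bot.calibration("wrist"); a=bot.grab_frame("wrist"); cv2.imwrite(f"pics/{tag}.png",a[:,:,::-1])
    e=proj(c,[prism(n,p0).mean(0)])[0]; near=lambda d:np.hypot(*(np.array(d["location"])-e))<60
    pm=[d["mask"] for d in bot.silhouettes(f"pattern_{n}","wrist") if near(d)]
    bm=[d["mask"] for d in bot.silhouettes(f"block_{n}","wrist") if near(d)]
    print("tcp",s["ee_pos"].round(1),len(pm),len(bm))
    if not pm or not bm: return
    pattern(c,a,pm[0],n,60,p0[2])
    x,f=fitblock(n,p0,[(c,pm[0]|bm[0])]); print("block",x[:2].round(1),np.degrees(x[2]/100).round(2),round(f,3))
E
python3 - <<'E'
from h import *
laid(2,(471.4,4.7,-.148),"q2")
E
```

```text
tcp [521.8  -1.6 161.5] 1 1
holes [(np.int32(57), array([276.8, 261.3]))]
hole [470.3   5.1] yaw deg -6.7 offset at hole -1.0 ends -17.8 133.9 expect -18 134
mid [-0.7 -0.7 -0.8 -0.7 -0.9 -0.7 -0.4 -0.5 -0.6 -1.1 -1.2 -1.3 -1.4 -1.3
 -1.6 -1.8 -2.1 -2.1 -2.3 -2.2 -1.9 -1.3 -0.8 -0.3 -0.2 -0.3 -0.1 -0.4
 -0.4 -0.6 -0.8 -1.1 -1.4]
wid [38. 43. 45. 46. 46. 46. 46. 44. 43. 44. 44. 44. 43. 44. 43. 43. 44. 45.
 48. 51. 54. 55. 56. 57. 57. 57. 56. 56. 55. 53. 50. 45. 40.]
block [472.    4.6] -8.36 0.028
```

Request:
{"method": "drive_tool", "body": {
  "moves": [
    [0,0,0,0.015,-0.04,0,-1],
    [0,0,0,0.015,-0.04,0,-1],
    [0,0,0,0.015,-0.04,0,-1],
    [0,0,0,0.015,-0.04,-0.005,-1],
    [0,0,0,0.015,-0.039,-0.01,-1],
    [0,0,0,0,0,0,-1],
    [0,0,0,0,0,0,-1],
    [0,0,0,0,0,0,-1]
  ]
}}

```text
time_s: 18.5
ee_pos: [592.9, -199.5, 140.9]
ee_rot: [-0.535, -0.463, 0.536, -0.461]
contact_force: [0.3, 0.0, -0.2]
gripper_width: 85.4
```

```bash
python3 - <<'E'
from h import *
wristpattern(3,30,(600,-200),-.14,"s3")
E
```

```text
tcp [ 592.9 -199.5  140.9] yaw -8.44
cand 0.97 [279. 157.] 13787 at [275. 189.]
holes [(np.int32(53), array([273.4, 253.5]))]
hole [ 543.  -190.1] yaw deg -10.87 offset at hole -1.2 ends -19.9 153.2 expect -21 153
mid [-0.9 -0.8 -0.6 -0.7 -0.6 -0.7 -1.3 -1.2 -1.3 -1.  -1.2 -1.1 -1.1 -1.3
 -1.4 -1.6 -2.2 -2.4 -2.4 -2.6 -2.6 -2.6 -2.4 -2.1 -1.7 -1.1 -0.6 -0.3
  0.  -0.  -0.2 -0.2 -0.3 -0.7 -0.8 -1.3 -1.8 -2.3]
wid [44. 48. 51. 52. 52. 53. 53. 51. 50. 49. 48. 47. 48. 48. 48. 48. 47. 47.
 48. 49. 52. 56. 59. 61. 62. 63. 64. 63. 63. 63. 63. 62. 61. 59. 56. 53.
 48. 42.]
cand 0.88 [246.  79.] 2293 at [275. 189.]
holes []
```

Request:
{"method": "drive_tool", "body": {
  "moves": [
    [0,0,-3.9,0.0033,-0.0023,-0.03,-1],
    [0,0,0,0,0,-0.04,-1],
    [0,0,0,0,0,-0.035,-1],
    [0,0,0,0,0,-0.025,-1],
    [0,0,0,0,0,-0.015,-1],
    [0,0,0,0,0,0,-1]
  ]
}}

```text
time_s: 19.2
ee_pos: [595.3, -201.1, -4.9]
ee_rot: [-0.55, -0.445, 0.552, -0.442]
contact_force: [-0.7, 0.6, 0.0]
gripper_width: 85.7
```

Request:
{"method": "drive_tool", "body": {
  "moves": [
    [0,0,0,0,0,0,1],
    [0,0,0,0,0,0,1],
    [0,0,0,0,0,0,1],
    [0,0,0,0,0,0,1],
    [0,0,0,0,0,0,1],
    [0,0,0,0,0,0,1]
  ]
}}

```text
time_s: 19.8
ee_pos: [598.3, -203.1, -0.9]
ee_rot: [0.552, 0.442, -0.55, 0.444]
contact_force: [0.1, 0.6, 6.1]
gripper_width: 45.7
```

Request:
{"method": "drive_tool", "body": {
  "moves": [
    [0,0,0,0,0,0.005,1],
    [0,0,0,0,0,0.02,1],
    [0,0,0,0,0,0.04,1],
    [0,0,0,0,0,0.045,1],
    [0,0,0,0,0,0.045,1],
    [0,0,0,0,0,0.01,1],
    [0,0,0,0,0,0,1]
  ]
}}

```text
time_s: 20.5
ee_pos: [597.9, -203.2, 164.5]
ee_rot: [0.552, 0.442, -0.55, 0.445]
contact_force: [-0.2, 0.1, -1.5]
gripper_width: 45.9
```

Request:
{"method": "drive_tool", "body": {
  "moves": [
    [0,0,0.7,-0.007,0.041,0,1],
    [0,0,0.7,-0.007,0.041,0,1],
    [0,0,0.7,-0.007,0.041,0,1],
    [0,0,0.7,-0.007,0.041,0,1],
    [0,0,0.7,-0.007,0.041,0,1],
    [0,0,0.6,-0.007,0.039,0,1],
    [0,0,0,0,0,0,1],
    [0,0,0,0,0,0,1],
    [0,0,0,0,0,0,1]
  ]
}}

```text
time_s: 21.4
ee_pos: [554.5, 40.4, 160.7]
ee_rot: [-0.534, -0.463, 0.536, -0.462]
contact_force: [-0.3, -1.6, -1.1]
gripper_width: 46.1
```

```bash
python3 - <<'E'
from h import *
wristblock(3,(535.1,178.7,-.143),"b3"); held(3)
E
```

```text
tcp [554.5  40.4 160.7] yaw -8.3 w 46.1
0.92 [ 10. 320.] 1747 218.0
0.91 [368. 182.] 3092 258.0
0.71 [112. 146.] 30495 18.0
fit [533.6 180.2] yaw deg -8.39 cost 0.019
fit h [534.  180.9 -14.7  43. ] 0.011
0.56 [(np.int32(169), array([276., 391.]))] 45 275.0
top face tool x -30.9 hole y,z [-55.9   0.4] toe [97.1  0.2] yaw err deg -0.11
```

Request:
{"method": "drive_tool", "body": {
  "moves": [
    [0,0,0,0.007,0.027,0,1],
    [0,0,0,0.007,0.027,0,1],
    [0,0,0,0.007,0.027,0,1],
    [0,0,0,0.007,0.027,0,1],
    [0,0,0,0.0065,0.0241,-0.02,1],
    [0,0,0,0,0,-0.04,1],
    [0,0,0,0,0,-0.035,1],
    [0,0,0,0,0,-0.025,1],
    [0,0,0,0,0,-0.007,1],
    [0,0,0,0,0,0,1]
  ]
}}

```text
time_s: 22.6
ee_pos: [589.3, 172.6, 34.2]
ee_rot: [-0.534, -0.463, 0.536, -0.462]
contact_force: [-0.0, 0.2, -1.5]
gripper_width: 45.6
```

Request:
{"method": "drive_tool", "body": {
  "moves": [
    [0,0,0,0,0,0,1],
    [0,0,0,0,0,0,1]
  ]
}}

```text
time_s: 22.8
ee_pos: [591.0, 173.4, 36.9]
ee_rot: [0.536, 0.462, -0.534, 0.463]
contact_force: [1.3, -0.6, -1.8]
gripper_width: 45.8
```

```bash
python3 - <<'E'
from h import *
under(3,(533.7,180.3,-.146),"p3",(-55.9,.4))
E
```

```text
blocks 1 patterns 1 tcp [591.  173.4  36.9]
block [533.4 179.9] -8.1 cost 0.0102 | hole rel: along 2.0 left 1.4 turn -0.18
```

Request:
{"method": "drive_tool", "body": {
  "moves": [
    [0,0,0.2,-0.0015,-0.0008,-0.003,1],
    [0,0,0,0,0,-0.001,1],
    [0,0,0,0,0,0,1],
    [0,0,0,0,0,0,1]
  ]
}}

```text
time_s: 23.35
ee_pos: [588.0, 172.5, 31.0]
ee_rot: [-0.534, -0.464, 0.534, -0.464]
contact_force: [-0.4, 0.3, -0.6]
gripper_width: 45.8
```

```bash
python3 - <<'E'
from h import *
under(3,(533.7,180.3,-.146),"p3b",(-55.9,.4))
E
```

```text
blocks 1 patterns 1 tcp [588.  172.5  31. ]
block [533.4 179.9] -8.15 cost 0.0076 | hole rel: along -0.8 left -0.1 turn 0.08
```

Request:
{"method": "drive_tool", "body": {
  "moves": [
    [0,0,0,0.0004,0,-0.002,1],
    [0,0,0,0,0,-0.0005,1],
    [0,0,0,0,0,0,1]
  ]
}}

```text
time_s: 23.8
ee_pos: [588.7, 172.6, 29.2]
ee_rot: [0.534, 0.463, -0.534, 0.464]
contact_force: [-1.2, 0.4, 3.4]
gripper_width: 46.0
```

Request:
{"method": "drive_tool", "body": {
  "moves": [
    [0,0,0,0,0,0,1],
    [0,0,0,0,0,0,-1],
    [0,0,0,0,0,0,-1],
    [0,0,0,0,0,0,-1],
    [0,0,0,0,0,0,-1],
    [0,0,0,0,0,0.02,-1],
    [0,0,0,0,0,0.04,-1],
    [0,0,0,0,0,0.04,-1],
    [0,0,0,0,0,0.03,-1],
    [0,0,0,0,0,0,-1]
  ]
}}

```text
time_s: 24.8
ee_pos: [591.4, 173.3, 163.7]
ee_rot: [0.537, 0.462, -0.531, 0.465]
contact_force: [0.8, -0.4, 0.3]
gripper_width: 85.6
```

```bash
python3 - <<'E'
from h import *
laid(3,(533.7,180.3,-.146),"q3")
E
```

```text
tcp [591.4 173.3 163.7] 1 1
holes [(np.int32(64), array([277.8, 267.5]))]
hole [532.9 180. ] yaw deg -6.44 offset at hole -1.2 ends -19.9 153.1 expect -21 153
mid [-0.3 -0.4 -0.3 -0.3 -0.4 -0.6 -1.  -1.4 -1.7 -1.4 -1.1 -1.  -0.9 -1.4
 -2.1 -2.4 -2.5 -2.6 -2.4 -2.4 -2.5 -2.4 -2.1 -2.2 -2.  -1.4 -0.7 -0.
  0.1 -0.  -0.   0.2  0.2 -0.5 -0.7 -1.1 -1.5 -2.2]
wid [43. 47. 50. 51. 51. 50. 49. 49. 48. 48. 48. 47. 47. 47. 47. 47. 46. 46.
 47. 48. 51. 55. 58. 61. 63. 64. 64. 64. 64. 63. 63. 62. 61. 59. 56. 51.
 46. 40.]
block [533.3 179.7] -8.07 0.037
```

Request:
{"method": "drive_tool", "body": {
  "moves": [
    [0,0,0,0,-0.046,0,-1],
    [0,0,0,0,-0.046,0,-1],
    [0,0,0,0,-0.046,0,-1],
    [0,0,0,0.001,-0.046,0,-1],
    [0,0,0,0.001,-0.046,0,-1],
    [0,0,0,0.001,-0.046,0,-1],
    [0,0,0,0.001,-0.046,-0.01,-1],
    [0,0,0,0.001,-0.048,-0.01,-1],
    [0,0,0,0,0,0,-1],
    [0,0,0,0,0,0,-1]
  ]
}}

```text
time_s: 25.95
ee_pos: [592.1, -198.0, 136.2]
ee_rot: [-0.534, -0.464, 0.535, -0.461]
contact_force: [-0.4, 0.6, -0.6]
gripper_width: 85.2
```

```bash
python3 - <<'E'
from h import *
wristpattern(4,15,(600,-200),-.14,"s4")
E
```

```text
tcp [ 592.1 -198.   136.2] yaw -8.21
cand 0.87 [275. 149.] 16039 at [277. 184.]
holes [(np.int32(49), array([276.4, 254.1]))]
hole [ 536.1 -190.5] yaw deg -7.33 offset at hole -1.6 ends -22.3 171.9 expect -24 172
mid [-0.5 -0.7 -0.7 -0.8 -1.1 -1.2 -1.  -0.8 -1.  -1.4 -1.5 -1.7 -1.9 -2.1
 -2.1 -2.2 -2.2 -2.5 -2.7 -2.8 -2.7 -2.9 -3.1 -3.2 -3.1 -2.8 -2.6 -2.1
 -1.7 -1.2 -0.8 -0.3  0.   0.3 -0.1 -0.2 -0.2 -0.1 -0.8 -1.2 -1.7 -2.4
 -3.2]
wid [49. 53. 55. 56. 56. 56. 55. 54. 54. 53. 53. 52. 50. 51. 51. 51. 51. 51.
 51. 51. 51. 52. 53. 58. 62. 65. 67. 69. 70. 70. 71. 70. 71. 71. 70. 70.
 68. 66. 63. 58. 54. 48. 40.]
cand 0.89 [252. 371.] 5872 at [277. 184.]
holes []
```

Request:
{"method": "drive_tool", "body": {
  "moves": [
    [0,0,-0.7,0.005,-0.0021,-0.035,-1],
    [0,0,0,0,0,-0.04,-1],
    [0,0,0,0,0,-0.035,-1],
    [0,0,0,0,0,-0.028,-1],
    [0,0,0,0,0,-0.015,-1],
    [0,0,0,0,0,0,-1]
  ]
}}

```text
time_s: 26.65
ee_pos: [596.8, -197.1, -16.8]
ee_rot: [-0.535, -0.463, 0.537, -0.459]
contact_force: [0.2, 0.5, 0.1]
gripper_width: 85.4
```

Request:
{"method": "drive_tool", "body": {
  "moves": [
    [0,0,0,0,0,0,1],
    [0,0,0,0,0,0,1],
    [0,0,0,0,0,0,1],
    [0,0,0,0,0,0,1],
    [0,0,0,0,0,0,1],
    [0,0,0,0,0,0,1]
  ]
}}

```text
time_s: 27.25
ee_pos: [599.7, -199.5, -12.0]
ee_rot: [0.538, 0.459, -0.536, 0.461]
contact_force: [-1.1, 2.5, 6.3]
gripper_width: 47.9
```

Request:
{"method": "drive_tool", "body": {
  "moves": [
    [0,0,0,0,0,0.005,1],
    [0,0,0,0,0,0.02,1],
    [0,0,0,0,0,0.04,1],
    [0,0,0,0,0,0.045,1],
    [0,0,0,0,0,0.045,1],
    [0,0,0,0,0,0.02,1],
    [0,0,0,0,0,0,1],
    [0,0,0,0,0,0,1]
  ]
}}

```text
time_s: 28.05
ee_pos: [597.8, -199.5, 160.2]
ee_rot: [-0.537, -0.46, 0.537, -0.46]
contact_force: [-0.9, 0.5, -1.8]
gripper_width: 47.7
```

```bash
python3 - <<'E'
from h import *
held(4); cv2.imwrite("pics/h4.png",bot.grab_frame("wrist")[:,:,::-1])
E
```

```text
0.62 [(np.int32(37), array([276.1, 394.4]))] 11 278.56
top face tool x -25.6 hole y,z [-63.5   0.5] toe [108.5   1.4] yaw err deg 0.3
```

View pics/h4.png

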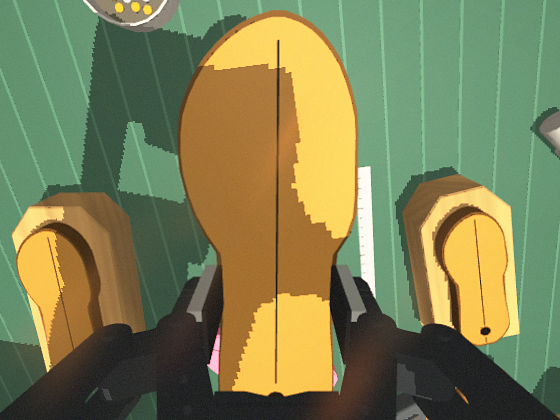

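Request:
{"method": "drive_tool", "body": {
  "moves": [
    [0,0,1.6,-0.007,0.043,0,1],
    [0,0,1.6,-0.007,0.043,0,1],
    [0,0,1.6,-0.007,0.043,0,1],
    [0,0,1.6,-0.007,0.043,0,1],
    [0,0,1.6,-0.007,0.043,0,1],
    [0,0,1.6,-0.006,0.044,0,1],
    [0,0,1.6,-0.006,0.044,0,1],
    [0,0,1.6,-0.006,0.044,0,1],
    [0,0,1.6,-0.006,0.044,0,1],
    [0,0,1.6,-0.006,0.043,0,1]
  ]
}}

```text
time_s: 29.2
ee_pos: [532.2, 235.9, 158.8]
ee_rot: [0.466, 0.531, -0.468, 0.53]
contact_force: [1.0, 0.2, -1.4]
gripper_width: 47.5
```

Request:
{"method": "drive_tool", "body": {
  "moves": [
    [0,0,0,0,0,0,1],
    [0,0,0,0,0,0,1]
  ]
}}

```text
time_s: 29.4
ee_pos: [532.5, 234.8, 158.9]
ee_rot: [0.466, 0.531, -0.468, 0.531]
contact_force: [0.3, 0.2, -0.6]
gripper_width: 47.5
```

```bash
python3 - <<'E'
from h import *
wristblock(4,(463.9,372.3,.122),"b4")
E
```

```text
tcp [532.5 234.8 158.9] yaw 7.35 w 47.5
0.95 [ 99. 147.] 36691 19.0
0.68 [427.  91.] 5762 327.0
0.67 [502. 225.] 10125 412.0
fit [463.3 371.2] yaw deg 6.94 cost 0.029
fit h [463.4 373.2  12.   41.5] 0.011
```

Request:
{"method": "drive_tool", "body": {
  "moves": [
    [0,0,0,-0.001,0.029,0,1],
    [0,0,0,-0.001,0.029,0,1],
    [0,0,0,-0.001,0.029,0,1],
    [0,0,0,-0.001,0.029,0,1],
    [0,0,-0.2,-0.0021,0.0289,-0.02,1],
    [0,0,0,0,0,-0.04,1],
    [0,0,0,0,0,-0.035,1],
    [0,0,0,0,0,-0.02,1],
    [0,0,0,0,0,-0.005,1],
    [0,0,0,0,0,0,1]
  ]
}}

```text
time_s: 30.5
ee_pos: [527.7, 377.9, 39.9]
ee_rot: [0.468, 0.529, -0.469, 0.529]
contact_force: [0.9, -0.4, -1.1]
gripper_width: 47.7
```

Request:
{"method": "drive_tool", "body": {
  "moves": [
    [0,0,0,0,0,0,1],
    [0,0,0,0,0,0,1]
  ]
}}

```text
time_s: 30.7
ee_pos: [528.6, 379.6, 42.3]
ee_rot: [0.47, 0.529, -0.467, 0.53]
contact_force: [0.6, 0.2, -2.9]
gripper_width: 47.5
```

```bash
python3 - <<'E'
from h import *
under(4,(463.3,371.5,.121),"p4",(-63.7,.4))
E
```

```text
blocks 1 patterns 1 tcp [528.6 379.6  42.3]
block [463.1 371.6] 7.06 cost 0.009 | hole rel: along 2.2 left -0.5 turn -0.06
```

View pics/p4.png

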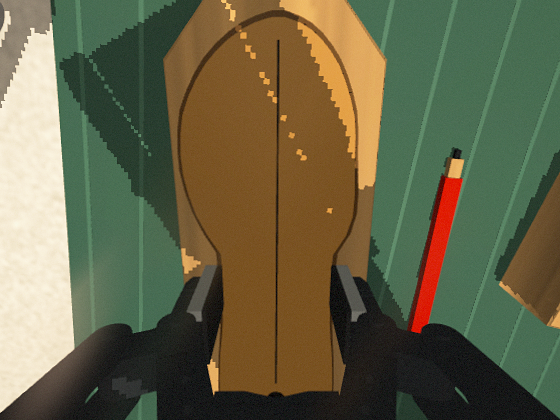

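Request:
{"method": "drive_tool", "body": {
  "moves": [
    [0,0,0,-0.001,0.0002,-0.004,1],
    [0,0,0,0,0,-0.001,1],
    [0,0,0,0,0,0,1],
    [0,0,0,0,0,0,1],
    [0,0,0,0,0,0,1]
  ]
}}

```text
time_s: 31.35
ee_pos: [526.4, 379.5, 35.5]
ee_rot: [0.468, 0.53, -0.468, 0.53]
contact_force: [-0.1, 0.0, -1.4]
gripper_width: 47.6
```

```bash
python3 - <<'E'
from h import *
under(4,(463.3,371.5,.121),"p4b",(-63.7,.4))
E
```

```text
blocks 0 patterns 1 tcp [526.4 379.5  35.5]
```

Request:
{"method": "drive_tool", "body": {
  "moves": [
    [0,0,0,0,0.0003,-0.002,1],
    [0,0,0,0,0,0,1],
    [0,0,0,0,0,0,1]
  ]
}}

```text
time_s: 31.8
ee_pos: [526.3, 379.7, 33.5]
ee_rot: [0.468, 0.53, -0.468, 0.53]
contact_force: [-0.6, 0.2, 0.1]
gripper_width: 47.6
```

Request:
{"method": "drive_tool", "body": {
  "moves": [
    [0,0,0,0,0,-0.0015,1],
    [0,0,0,0,0,0,1],
    [0,0,0,0,0,0,1]
  ]
}}

```text
time_s: 32.1
ee_pos: [526.5, 379.8, 33.1]
ee_rot: [0.469, 0.53, -0.468, 0.53]
contact_force: [-1.8, -1.6, 6.0]
gripper_width: 47.4
```

Contact at the expected height; release, back off, and check.

Request:
{"method": "drive_tool", "body": {
  "moves": [
    [0,0,0,0,0,0,-1],
    [0,0,0,0,0,0,-1],
    [0,0,0,0,0,0,-1],
    [0,0,0,0,0,0,-1],
    [0,0,0,0,0,0.02,-1],
    [0,0,0,0,0,0.04,-1],
    [0,0,0,0,0,0.045,-1],
    [0,0,0,0,0,0.045,-1],
    [0,0,0,0,0,0,-1],
    [0,0,0,0,0,0,-1]
  ]
}}

```text
time_s: 33.1
ee_pos: [526.7, 380.0, 183.2]
ee_rot: [0.469, 0.529, -0.468, 0.53]
contact_force: [-0.2, -0.1, 0.6]
gripper_width: 85.3
```

```bash
python3 - <<'E'
from h import *
laid(4,(463.3,371.5,.121),"q4")
a=cv2.imread("pics/q4.png"); t=bot.grab_frame("top")[100:270,60:480,::-1]
t=cv2.resize(t,(800,324),interpolation=cv2.INTER_CUBIC); o=np.zeros((600,800,3),np.uint8); o[:324]=t; o[324:,:368]=cv2.resize(a,(368,276))
cv2.imwrite("pics/fin.png",o)
E
```

```text
tcp [526.7 380.  183.2] 1 1
holes [(np.int32(62), array([275.9, 261.9]))]
hole [462.8 371.9] yaw deg 8.32 offset at hole -1.4 ends -22.9 172.6 expect -24 172
mid [-0.5 -0.5 -0.5 -0.5 -0.3 -0.4 -0.8 -1.3 -1.3 -1.4 -1.6 -1.8 -1.9 -1.7
 -1.6 -1.8 -2.2 -1.9 -2.2 -2.4 -2.3 -2.7 -3.1 -3.5 -3.3 -2.8 -2.3 -1.5
 -0.9 -0.4 -0.  -0.2 -0.3 -0.2  0.   0.1 -0.1 -0.1 -0.5 -0.8 -1.6 -2.
 -2.9]
wid [50. 54. 56. 57. 58. 57. 56. 56. 54. 54. 53. 53. 52. 52. 51. 51. 52. 52.
 51. 51. 51. 53. 56. 60. 63. 66. 67. 69. 70. 70. 71. 71. 72. 71. 70. 69.
 68. 66. 63. 59. 55. 50. 42.]
block [462.9 371.4] 7.15 0.026
```

View pics/fin.png

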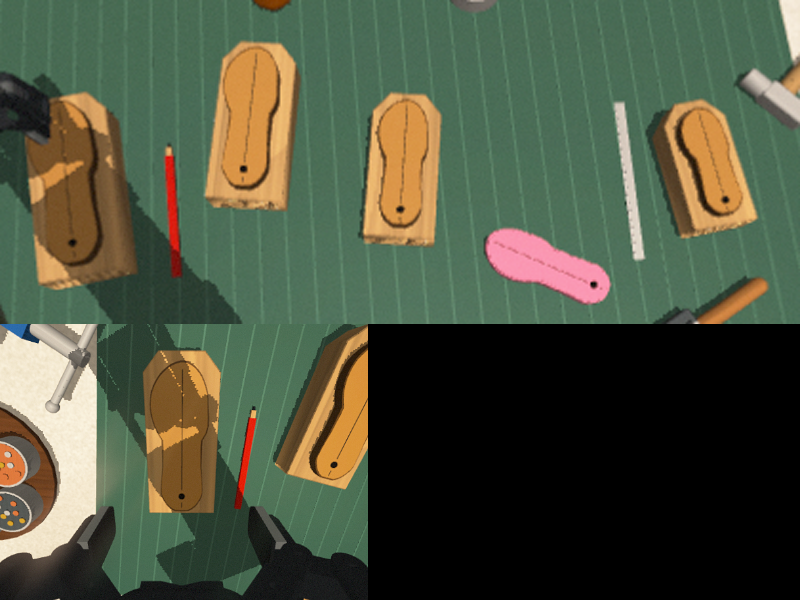

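```bash
python3 -c "
from cell import bot
print(bot.close_job(), bot.read_state()['time_s'])"
```

```text
the job is handed in; nothing more can be done
the job is handed in; nothing more can be done
```

I took the stack apart and laid all four patterns on their own blocks, 1 to 4. Each lies flat with its toe at the sawn-off end. I handed the job in at about 33 s, with the gripper open and well clear; the pink look-alike was left alone.

- **Placement:** in the wrist pictures taken after each release, the hole of every pattern is within about 1 to 2 mm of where it should be over its block. The turn error is a few tenths of a degree. The final top picture shows all four in place.
- **Missed first grasp:** my first try on pattern_1 closed on air just above the stack. Probing down gently showed the shut fingers end about 20 mm above the reported TCP, not at it. I worked from that measured offset for the rest of the job, and all later grasps held first time.
- **Checks that disagreed:**
  - The free-height block fits gave 41 to 43 mm instead of 45, but contact when setting down agreed with 45, so I used 45.
  - The pattern outline fit read about 1.5 degrees off, because the soles are not symmetric; I trusted the drawn centre line and the jaws instead.
  - After pattern_1 was laid, the block outline fit on that picture failed. That placing rests on the earlier block fit and on the picture itself.
  - The network missed block_4 in the last look before release, so I set pattern_4 down from the earlier fit. The check after release agreed within 1 mm.

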